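# Make up two coin-mechanism repair kits

### The job

Make up two repair kits from the stock on the counter: the red tray gets the bronze wiper arm, laid along the long compartment, and the cream bezel and the rectangular black bumper block in the two small compartments, one each, either way round; the blue tray gets the round black bumper and the brass lock barrel in any two separate compartments. Set every part down flat on its compartment floor, the same way up as it is now and clear of the lips and dividers, and let go. Leave the grey bezel, the bright steel wiper arm and the nut driver where they lie.

Things in the scene. Friction and masses are not known exactly. Their poses are not given: they have to be found in the camera images.
- tray_red: Red shallow steel kit tray, fixed to the counter. Origin: centre of its underside on the counter. Outside 176 mm (x) by 136 mm (y), 12 mm high; floor 4 mm thick, so the lips and dividers (4 mm thick) stand 8 mm above the floor. Three compartments: the long one 168 x 50 mm centred at x 0, y -39 mm; two small ones, each 82 x 74 mm, centred at x -43 and x +43 mm, y +27 mm
- tray_blue: Blue shallow steel kit tray, fixed to the counter. Origin: centre of its underside on the counter. Outside 176 mm (x) by 136 mm (y), 12 mm high; floor 4 mm thick, so the lips and dividers (4 mm thick) stand 8 mm above the floor. Three compartments: the long one 168 x 50 mm centred at x 0, y -39 mm; two small ones, each 82 x 74 mm, centred at x -43 and x +43 mm, y +27 mm
- bezel_cream_mid (a point): Cream bakelite coin slot bezel: a rectangular flange 58 x 42 x 6 mm with a raised block 48 x 32 mm in its middle up to 24 mm above the underside and a thin dark slot painted along its top. This point is its centre, 12 mm above the underside and below the top; x along the 58 mm side, y along the 42 mm side, z up. Loose, about 60 g; goes in the red tray
- wiper_bronze_mid (a point): Bronze (orange-brown) coin wiper arm: an upright bar 76 mm long over all, 22 mm tall, 12 mm thick in the middle, with a round hub 20 mm across at the -x end and a cross shoe 22 mm wide at the +x end. This point is its centre, 11 mm above the underside; x along the bar, y across it, z up. Loose, about 80 g; goes in the long compartment of the red tray
- bumper_block_mid (a point): Black rubber rectangular bumper block 40 mm (x) by 28 mm (y) by 28 mm tall. This point is its centre, 14 mm above the underside; z up. Loose, about 50 g; goes in the red tray
- bumper_round_mid (a point): Black rubber round bumper, an upright cylinder 34 mm across and 28 mm tall. This point is its centre, 14 mm above the underside; z up. Loose, about 50 g; goes in the blue tray
- lock_barrel_mid (a point): Brass lock barrel standing upright: foot flange 34 mm across and 5 mm thick, barrel 24 mm across above it, 32 mm tall in all, dark key slot on top. This point is its centre, 16 mm above the underside; z up. Loose, about 90 g; goes in the blue tray
- bezel_grey_mid (a point): Dark grey coin slot bezel: a rectangular flange 58 x 42 x 6 mm with a raised block 48 x 32 mm in its middle up to 24 mm above the underside and a thin dark slot painted along its top. This point is its centre, 12 mm above the underside and below the top; x along the 58 mm side, y along the 42 mm side, z up. Not wanted: leave it where it is
- wiper_steel_mid (a point): Bright silvery steel coin wiper arm: an upright bar 76 mm long over all, 22 mm tall, 12 mm thick in the middle, with a round hub 20 mm across at the -x end and a cross shoe 22 mm wide at the +x end. This point is its centre, 11 mm above the underside; x along the bar, y across it, z up. Not wanted: leave it where it is
- nut_driver_mid (a point): Nut driver with a walnut handle, lying beyond the stock, 204 mm long along its x: handle 28 mm thick from x -95 to 0 mm, steel shaft and socket from 0 to +109 mm. This point lies on its axis at the front end of the handle, 14 mm above the counter. Not wanted: leave it where it is
There are look-alikes about, which are no part of the job. Of the things that look like the part that bears wiper_bronze_mid, the largest one is meant.

How it is judged:
By the outcome, as a careful person would: the job done as asked, in the order asked, and still so for the second after the job is handed in, with the robot touching nothing.
It also fails if it takes over 106 s, if anything falls off the work surface, if the arm or the gripper's body presses on something with over 40 N, if the wrist force passes 120 N, or if a joint passes its speed limit or range.

### The arm

A 6-joint arm with a two-finger parallel gripper is mounted at the origin on the work surface. World frame = base frame: x ahead of the robot, y to its left, z up, the work surface at z = 0. Lengths are in m, angles in degrees, forces in N, time in s.
With the tool pointing down it reaches from about 0.375 to 0.9 m from the base axis. Payload 3.1 kg.
Tool frame: the origin (TCP) lies on the centre line of the jaws, within the pads' length; the fingertips stand 25 mm ahead of it and the grasp point (between the pads) lies 6 mm ahead of it; z points along the fingers, y is the line along which they close (so a half turn about z gives the same grasp; the last joint's range is limited). The gripper opens to 87 mm and grips with 3 to 60 N. Pads are 19 mm wide; open, the fingers measure 117 mm over their backs; the gripper's body (75 mm by 190 mm) begins 51 mm behind the grasp point.
Start: joints at [64.143, 30.224, 82.088, -0, 67.689, -10.227], TCP at [0.168, 0.602, 0.248] pointing down, gripper open.
Joint ranges: [-176.69, 176.69], [-43.24, 126.21], [12.49, 139.97], [-82, 262], [0, 151.66], [-163.58, 163.58]. Speed limits (degrees/s): [159.86, 159.86, 180, 180, 180, 180].

### API

Orientations are given as a 3x3 rotation matrix whose columns are the frame's x, y, z axes.
In Python, from rig import bot, cams, models gives the robot as it stands. The module is installed in compiled form; this text tells all that it offers.
- The arm moves only by the shell command python3 -m handwheel 'ROWS' [OPENING]. ROWS is JSON, a list of rows, each a list of 6 numbers: the shift along the world's x, y, z each as a share of 1 m, from -1 to 1, then the turn, a rotation vector about the world's x, y, z each as a share of 2 rad, from -1 to 1. In form: [[dx, dy, dz, wx, wy, wz], ...]. A call has exactly 8 rows; each row is the pose to reach, as a shift and turn from the pose commanded when the call began; what a row does not reach only later rows make up. A row lasts 1/12 s, in which the tool goes at most 41.7 mm and 7.16 degrees, less where a joint would pass 70% of its speed; a pose out of reach is approached as far as the arm can. A call with a number of a shift or a turn outside -1 to 1 is refused whole. A call with a gripper value outside its range is refused whole. OPENING is the opening, from -1 (shut) to 1 (fully open), so that 0 is half open, set as the call begins (- or left out, the last holds). The fingers move at their own pace and stop on an object; the grip force is fixed at half the most. Time passes only in rows, so rows that repeat a pose let the fingers close, or fill a call up. It gives the time, the measured TCP pose, the force, the opening and the grip force at its end, in the units of the state.
- bot.read_state(): the state, without advancing time (a new reading comes with each control period).
- cams.capture(name): name is "scene" or "top"; returns (picture, depth): 420x560x3 uint8, blue, green, red; 420x560 float32, m along the optical axis (not along the pixel's ray), 0 where there is no reading.
- cams.calibration(name): a dict with "mtx" (3x3 intrinsics, pixels), "R" (3x3) and "t" (3): a world point X has camera coordinates R X + t. Camera axes: x right, y down, z forward; pixel columns grow to the right and rows downward; lengths in m; the calibration is good to about 2 mm. A picture is of the moment at which its call begins. calibration takes no time and is no camera call.
- bot.hand_in(): hands the job in; it is judged then, once.
Trained networks look in the newest picture that a camera, given by its name, has taken for a name from the list of things; names that differ only in an ending like _2 or _b are one class to them, and where a whole thing is asked for, a point or a joint stands for the part that bears it (a point fixed in the world has none). Each returns a list of dicts, best first, with "conf" (0 to 1); they miss things now and then, are a little off and sometimes report something else, mostly with a low value. They report only what shows in the picture. A call takes as long as a camera call. They do not tell look-alikes from the thing itself.
- models.spot_in(query, camera): "position" ([column, row] in pixels, amid what is visible of it).
- models.tip_of(query, camera): "position" ([column, row] in pixels: a listed point, or the origin of a listed thing).
The state is a dict: "time_s": time; "joint_positions": joint angles; "qvel": joint speeds; "tau": joint torques, N m; "position": TCP position; "tcp_rot": TCP orientation; "force": force on the tool from outside, world axes, zero at the start; "moment": the same for the moment, N m; "opening": opening from 0.0 (shut) to 1.0 (fully open); "grasp_force": force on a finger pad.
Only numpy, scipy, OpenCV 4.12 (cv2) and the standard library are available. Lean on these libraries where they do the work, as an engineer would, in place of code of your own. Each camera call takes 0.05 s, during which the arm holds its last target. There are 200 camera calls.

## Working session

There is one attempt and no reset: what is moved stays moved. The work goes in short steps, Python scripts to look and compute and a shell command to move; the robot and the scene stay as the last step left them, time stands still between calls to the robot, and variables do not carry over. Pictures are saved under pics/ and viewed, at most 14 in all, crops included, and the job is handed in when it is done.

```bash
mkdir -p pics; cat > h.py <<'E'
import numpy as np, cv2
from rig import bot, cams, models
def world(name, depth):
    c=cams.calibration(name); K,R,t=map(np.array,(c["mtx"],c["R"],c["t"]))
    v,u=np.mgrid[:depth.shape[0],:depth.shape[1]]
    p=np.stack([(u-K[0,2])/K[0,0]*depth,(v-K[1,2])/K[1,1]*depth,depth],-1)
    return (p-t.ravel())@R
E
python3 - <<'E'
from h import *
for n in("top","scene"):
    im,d=cams.capture(n); cv2.imwrite(f"pics/{n}0.png",im); np.savez(f"{n}0.npz",im=im,d=d)
    w=world(n,d)
    for q in("tray_red","tray_blue","bezel_cream_mid","wiper_bronze_mid","bumper_block_mid","bumper_round_mid","lock_barrel_mid"):
        for r in models.tip_of(q,n)[:3]:
            c,ro=r["position"]; i,j=min(419,max(0,int(round(ro)))),min(559,max(0,int(round(c))))
            print(n,q,round(r["conf"],2),[round(c),round(ro)],w[i,j].round(3))
s=bot.read_state(); print(s["time_s"],s["position"],np.round(s["tcp_rot"],3),s["opening"])
E
```

```text
top tray_red 0.91 [415, 229] [ 0.531 -0.272  0.005]
top tray_blue 0.76 [149, 254] [0.537 0.276 0.005]
top bezel_cream_mid 0.87 [244, 178] [0.671 0.068 0.025]
top wiper_bronze_mid 0.78 [355, 323] [ 0.358 -0.123  0.001]
top wiper_bronze_mid 0.6 [321, 268] [ 0.471 -0.067  0.024]
top wiper_bronze_mid 0.55 [299, 319] [ 0.378 -0.013  0.018]
top bumper_block_mid 0.59 [281, 216] [0.582 0.    0.027]
top bumper_round_mid 0.6 [334, 209] [ 0.585 -0.107  0.03 ]
top lock_barrel_mid 0.76 [261, 272] [0.475 0.051 0.033]
scene tray_red 0.81 [154, 279] [ 0.532 -0.276  0.004]
scene tray_blue 0.79 [349, 147] [0.543 0.276 0.01 ]
scene tray_blue 0.43 [243, 245] [ 0.604 -0.123  0.026]
scene bezel_cream_mid 0.81 [343, 220] [0.696 0.058 0.024]
scene wiper_bronze_mid 0.81 [222, 206] [ 0.485 -0.073  0.016]
scene wiper_bronze_mid 0.74 [211, 177] [ 0.385 -0.02   0.006]
scene wiper_bronze_mid 0.62 [168, 192] [ 0.368 -0.123  0.017]
scene bumper_block_mid 0.96 [284, 216] [ 0.606 -0.015  0.027]
scene bumper_round_mid 0.75 [242, 243] [ 0.599 -0.121  0.027]
scene lock_barrel_mid 0.74 [264, 178] [0.486 0.048 0.02 ]
0.8 [0.16835501 0.6018815  0.24757583] [[-0.963  0.269  0.   ]
 [ 0.269  0.963  0.   ]
 [-0.     0.    -1.   ]] 0.9993597978649597
```

View pics/top0.png

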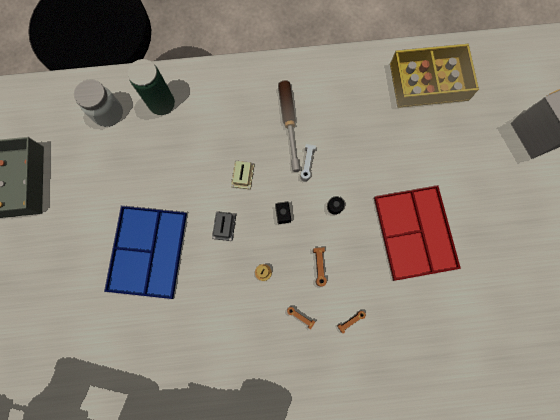

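View pics/scene0.png

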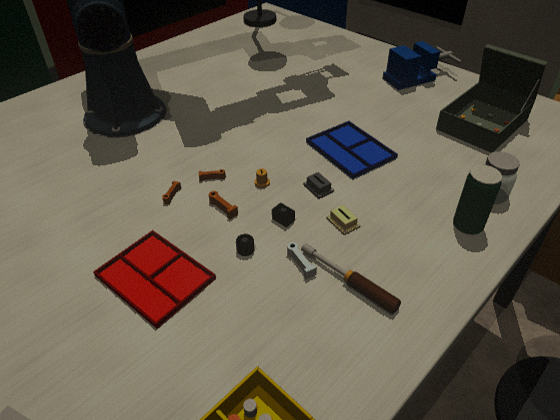

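The top view shows the bronze wiper arms at (321,267), the largest, and two small ones at (301,317) and (352,321). The cream bezel is at (243,175), grey bezel (224,225), block (284,213), round bumper (336,205) and brass barrel (263,272). The red tray is at (417,233) and the blue at (147,252), each with its long compartment on the right. The scene view agrees.

```bash
cat > meas.py <<'E'
from h import *
def rect(P):
    (c,s,a)=cv2.minAreaRect(P[:,:2].astype(np.float32)*1000)
    if s[0]<s[1]: s=s[::-1]; a+=90
    return np.round(c,1),np.round(s,1),round((a+90)%180-90,1)
def run(tag,objs,trays=True):
    for n in("top","scene"):
        z=np.load(f"{n}{tag}.npz"); w=world(n,z["d"]); im=z["im"].astype(int); ok=z["d"]>0
        for q,(x,y,zlo) in objs.items():
            m=ok&(np.hypot(w[...,0]-x,w[...,1]-y)<.055)&(w[...,2]>zlo)
            P=w[m]; 
            if len(P)<8: print(n,q,"none"); continue
            print(n,q,len(P),*rect(P),"top",np.percentile(P[:,2],90).round(4))
        if trays:
            b,g,r=im[...,0],im[...,1],im[...,2]
            for q,m in(("red",(r>90)&(g<50)&(b<50)),("blue",(b>70)&(r<50)&(g<90))):
                s=1 if q=="blue" else -1
                mm=ok&m&(abs(w[...,0]-.535)<.15)&(abs(w[...,1]-s*.275)<.14)&(w[...,2]<.03)
                mm=cv2.morphologyEx(mm.astype(np.uint8),cv2.MORPH_OPEN,np.ones((2,2)))>0
                print(n,q,mm.sum(),*rect(w[mm]))
E
python3 - <<'E'
from meas import *
run("0",dict(cream=(.68,.065,.017),wiper=(.475,-.07,.012),block=(.59,-.005,.014),round=(.592,-.113,.014),barrel=(.475,.05,.02),grey=(.57,.115,.017)))
E
python3 -c "
import cv2;i=cv2.imread('pics/top0.png')[150:350,200:400];cv2.imwrite('pics/c0.png',cv2.resize(i,(600,600),interpolation=cv2.INTER_CUBIC))"
```

```text
top cream 353 [684.9  73.1] [48.1 32.2] -12.7 top 0.0257
top wiper 291 [474.9 -66.1] [74.4 22.1] -1.7 top 0.0239
top block 278 [591.9  -3.8] [39.5 27.8] 2.6 top 0.0295
top round 231 [ 596.5 -112.7] [33.7 32.4] -27.3 top 0.0296
top barrel 117 [476.5  48.8] [22.3 21.9] 39.6 top 0.0333
top grey 377 [579.3 120.7] [47.9 32.5] -12.8 top 0.0257
top red 2763 [ 513.8 -164.3] [365.1 171.6] -86.3
top blue 4752 [518.8 170.5] [348.4 168. ] 78.3
scene cream 321 [684.9  73.1] [49.5 33.3] -11.6 top 0.0254
scene wiper 266 [474.9 -66.3] [78.6 24.4] -1.3 top 0.0235
scene block 295 [592.9  -3.1] [41.5 30. ] 1.1 top 0.0292
scene round 265 [ 597.5 -112.5] [33.7 32.5] -82.2 top 0.0293
scene barrel 102 [476.1  48.6] [23.8 22.3] -45.6 top 0.0336
scene grey 261 [578.4 121. ] [51.1 33.9] -13.5 top 0.0257
scene red 4349 [ 763.9 -333.7] [684.1 165.5] -14.6
scene blue 1656 [813.6 -42.9] [1036.5  182.4] -50.4
```

View pics/c0.png

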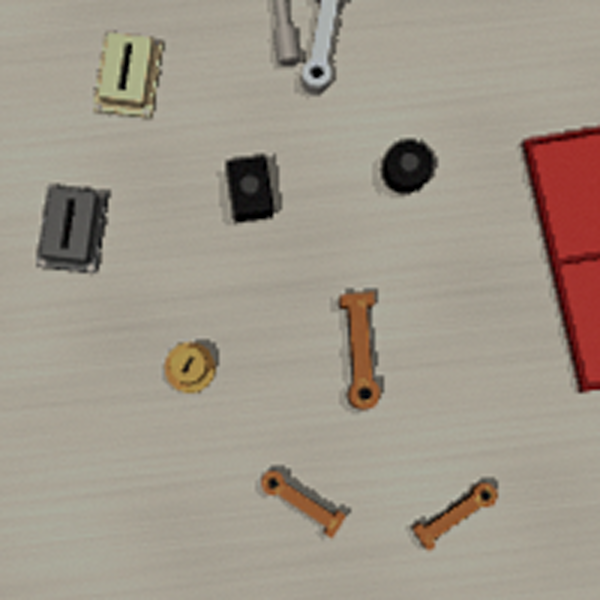

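The crop shows the parts isolated, with room for the fingers around each one. Next come the trays: I'll use the largest colour blob near each one and work out the first move.

```bash
python3 - <<'E'
from meas import *
for n in("top","scene"):
    z=np.load(f"{n}0.npz"); w=world(n,z["d"]); im=z["im"].astype(int); ok=z["d"]>0
    b,g,r=im[...,0],im[...,1],im[...,2]
    for q,m,c in(("red",(r>1.8*g)&(r>1.8*b)&(r>35),(.525,-.28)),("blue",(b>1.5*r)&(b>1.3*g)&(b>30),(.53,.28))):
        m=m&ok&(np.hypot(w[...,0]-c[0],w[...,1]-c[1])<.14)
        k,l,s,_=cv2.connectedComponentsWithStats(m.astype(np.uint8))
        P=w[l==1+s[1:,4].argmax()]; print(n,q,len(P),*rect(P),np.percentile(P[:,2],[5,50,98]).round(4))
        H=P[P[:,2]>.0095]; print("  lips",len(H),*rect(H))
E
```

```text
top red 5663 [ 524.4 -271.2] [174.3 138. ] 4.1 [0.0019 0.0045 0.0134]
  lips 826 [ 524.4 -270.8] [174.3 137.2] 4.1
top blue 5574 [542.9 280.2] [175.  135.5] -12.0 [0.0015 0.0041 0.0132]
  lips 761 [542.9 280.1] [174.9 135.4] -12.1
scene red 5634 [ 525.1 -270.8] [179.3 136.2] 4.1 [0.0021 0.0045 0.0133]
  lips 980 [ 525.4 -270.8] [178.  136.2] 4.1
scene blue 1958 [543.9 280. ] [174.7 135.5] -11.9 [0.0023 0.0045 0.0133]
  lips 275 [544.9 279.8] [172.7 135.5] -11.9
```

Tray poses, from both cameras:
- **Red:** centre (0.525, -0.271), yaw 4.1°.
- **Blue:** centre (0.543, 0.280), yaw -12°.

The bronze wiper goes first.

```bash
python3 -m handwheel '[[0.307,-0.668,-0.1,0,0,0.123],[0.307,-0.668,-0.1,0,0,0.123],[0.307,-0.668,-0.1,0,0,0.123],[0.307,-0.668,-0.1,0,0,0.123],[0.307,-0.668,-0.1,0,0,0.123],[0.307,-0.668,-0.1,0,0,0.123],[0.307,-0.668,-0.1,0,0,0.123],[0.307,-0.668,-0.1,0,0,0.123]]' 1
```

```text
time_s: 1.47
position: [0.3068, 0.3002, 0.2028]
tcp_rot: [[-1.0, 0.026, 0.001], [0.026, 1.0, 0.001], [-0.001, 0.001, -1.0]]
force: [1.8, -0.2, 0.2]
opening: 1.0
grasp_force: 0.0
```

```bash
python3 -m handwheel '[[0.168,-0.366,-0.06,0,0,0],[0.168,-0.366,-0.06,0,0,0],[0.168,-0.366,-0.06,0,0,0],[0.168,-0.366,-0.06,0,0,0],[0.168,-0.366,-0.06,0,0,0],[0.168,-0.366,-0.06,0,0,0],[0.168,-0.366,-0.06,0,0,0],[0.168,-0.366,-0.06,0,0,0]]'
```

```text
time_s: 2.13
position: [0.4446, -0.0001, 0.1535]
tcp_rot: [[-1.0, 0.027, 0.001], [0.027, 1.0, -0.0], [-0.001, -0.0, -1.0]]
force: [0.3, -0.1, -0.4]
opening: 1.0
grasp_force: 0.0
```

```bash
python3 -m handwheel '[[0.03,-0.066,-0.04,0,0,0],[0.03,-0.066,-0.04,0,0,0],[0.03,-0.066,-0.04,0,0,0],[0.03,-0.066,-0.07,0,0,0],[0.03,-0.066,-0.1,0,0,0],[0.03,-0.066,-0.117,0,0,0],[0.03,-0.066,-0.117,0,0,0],[0.03,-0.066,-0.117,0,0,0]]'
```

```text
time_s: 2.8
position: [0.4734, -0.0635, 0.0361]
tcp_rot: [[-1.0, 0.027, -0.002], [0.027, 1.0, 0.001], [0.002, 0.001, -1.0]]
force: [0.6, 0.1, 1.0]
opening: 0.999
grasp_force: 0.0
```

```bash
python3 -m handwheel '[[0.001,-0.002,0,0,0,0],[0.001,-0.002,0,0,0,0],[0.001,-0.002,0,0,0,0],[0.001,-0.002,0,0,0,0],[0.001,-0.002,0,0,0,0],[0.001,-0.002,0,0,0,0],[0.001,-0.002,0,0,0,0],[0.001,-0.002,0,0,0,0]]' -1
```

```text
time_s: 3.47
position: [0.4748, -0.0659, 0.0366]
tcp_rot: [[-1.0, 0.027, 0.0], [0.027, 1.0, -0.0], [-0.0, -0.0, -1.0]]
force: [-0.6, 0.7, -0.3]
opening: 0.482
grasp_force: 0.0
```

```bash
python3 -m handwheel '[[0,0,0,0,0,0],[0,0,0,0,0,0],[0,0,0,0,0,0],[0,0,0.01,0,0,0],[0,0,0.02,0,0,0],[0,0,0.04,0,0,0],[0,0,0.06,0,0,0],[0,0,0.06,0,0,0]]'
```

```text
time_s: 4.13
position: [0.4768, -0.0665, 0.1002]
tcp_rot: [[-1.0, 0.027, 0.006], [0.027, 1.0, -0.003], [-0.007, -0.002, -1.0]]
force: [-0.6, -0.2, 0.0]
opening: 0.01
grasp_force: 0.0
```

The fingers close at about 68 mm/s, so I lifted before they reached the part. I'll check whether it moved.

```bash
python3 -m handwheel '[[0,0.06,0.02,0,0,0],[0,0.1,0.02,0,0,0],[0,0.1,0.02,0,0,0],[0,0.1,0.02,0,0,0],[0,0.1,0.02,0,0,0],[0,0.1,0.02,0,0,0],[0,0.1,0.02,0,0,0],[0,0.1,0.02,0,0,0]]' 0 && cat >> meas.py <<'E'
def snap(tag):
    for n in("top","scene"):
        im,d=cams.capture(n); np.savez(f"{n}{tag}.npz",im=im,d=d); cv2.imwrite(f"pics/{n}{tag}.png",im)
E
python3 - <<'E'
from meas import *
snap("1"); run("1",dict(wiper=(.475,-.07,.012)),False)
E
```

```text
time_s: 4.8
position: [0.475, 0.033, 0.1163]
tcp_rot: [[-1.0, 0.029, -0.0], [0.029, 1.0, -0.0], [0.0, -0.0, -1.0]]
force: [-0.0, -0.1, -0.7]
opening: 0.471
grasp_force: 0.0
top wiper 900 [471.6 -40.6] [73.8 50.6] 5.6 top 0.4548
scene wiper 2269 [475.8 -45.5] [79.7 60.8] -3.2 top 0.4017
```

```bash
python3 - <<'E'
from meas import *
for n in("top","scene"):
    z=np.load(f"{n}1.npz"); w=world(n,z["d"])
    m=(z["d"]>0)&(np.hypot(w[...,0]-.475,w[...,1]+.07)<.055)&(w[...,2]>.012)&(w[...,2]<.03)
    k,l,s,_=cv2.connectedComponentsWithStats(m.astype(np.uint8)); print(n,s[1:,4],*rect(w[l==1+s[1:,4].argmax()]))
E
```

```text
top [6] [438.1 -64.3] [10.1  1.5] -84.8
scene [259] [474.9 -66.2] [78.2 23.4] -0.2
```

View pics/scene1.png

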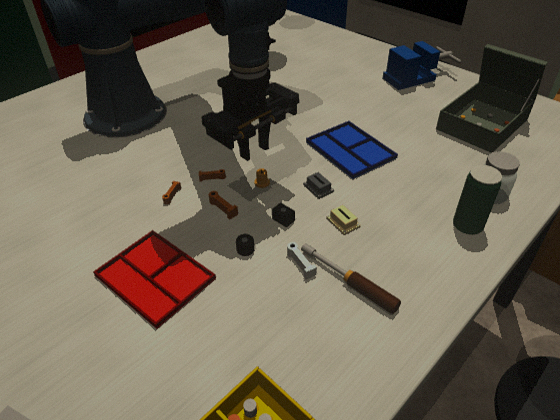

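The wiper at (223,204) is upright and unmoved at (0.475, -0.066). I'll go back in with the jaws half open.

```bash
python3 -m handwheel '[[0,-0.04,0,0,0,0],[0,-0.08,0,0,0,0],[0,-0.099,0,0,0,0],[0,-0.099,-0.02,0,0,0],[0,-0.099,-0.05,0,0,0],[0,-0.099,-0.07,0,0,0],[0,-0.099,-0.08,0,0,0],[0,-0.099,-0.08,0,0,0]]' 0
python3 -m handwheel '[[0,0,0,0,0,0],[0,0,0,0,0,0],[0,0,0,0,0,0],[0,0,0,0,0,0],[0,0,0,0,0,0],[0,0,0,0,0,0],[0,0,0,0,0,0],[0,0,0,0,0,0]]' -1
```

```text
time_s: 5.57
position: [0.4735, -0.065, 0.0346]
tcp_rot: [[-1.0, 0.028, -0.004], [0.028, 1.0, 0.002], [0.004, 0.001, -1.0]]
force: [-0.4, -0.1, 0.1]
opening: 0.502
grasp_force: 0.0
time_s: 6.23
position: [0.4752, -0.0649, 0.0371]
tcp_rot: [[-1.0, 0.027, 0.001], [0.027, 1.0, -0.0], [-0.001, -0.0, -1.0]]
force: [-0.5, 0.5, 6.7]
opening: 0.131
grasp_force: 30.0
```

```bash
python3 -m handwheel '[[0,0,0.02,0,0,0],[0,0,0.05,0,0,0],[0.01,-0.04,0.06,0,0,0.01],[0.02,-0.08,0.06,0,0,0.02],[0.03,-0.12,0.06,0,0,0.03],[0.04,-0.16,0.06,0,0,0.049],[0.05,-0.2,0.06,0,0,0.049],[0.052,-0.24,0.06,0,0,0.049]]'
```

```text
time_s: 6.9
position: [0.528, -0.3071, 0.0965]
tcp_rot: [[-0.997, -0.072, 0.002], [-0.072, 0.997, -0.001], [-0.002, -0.001, -1.0]]
force: [1.0, -0.7, -0.9]
opening: 0.128
grasp_force: 30.0
```

```bash
python3 -m handwheel '[[0,-0.004,0,0,0,0],[0,-0.004,-0.015,0,0,0],[0,-0.004,-0.035,0,0,0],[0,-0.004,-0.045,0,0,0],[0,-0.004,-0.05,0,0,0],[0,-0.004,-0.053,0,0,0],[0,-0.004,-0.055,0,0,0],[0,-0.004,-0.055,0,0,0]]'
```

```text
time_s: 7.57
position: [0.5271, -0.3087, 0.0418]
tcp_rot: [[-0.997, -0.072, 0.0], [-0.072, 0.997, -0.0], [-0.0, -0.0, -1.0]]
force: [0.2, -1.0, -0.5]
opening: 0.13
grasp_force: 30.0
```

```bash
python3 -m handwheel '[[0,0,-0.001,0,0,0],[0,0,-0.001,0,0,0],[0,0,-0.001,0,0,0],[0,0,-0.001,0,0,0],[0,0,-0.001,0,0,0],[0,0,-0.001,0,0,0],[0,0,-0.001,0,0,0],[0,0,-0.001,0,0,0]]'
python3 -m handwheel '[[0,0,0,0,0,0],[0,0,0,0,0,0],[0,0,0,0,0,0],[0,0,0,0,0,0],[0,0,0,0,0,0],[0,0,0.02,0,0,0],[0,0,0.05,0,0,0],[0,0,0.08,0,0,0]]' 0.1
```

```text
time_s: 8.23
position: [0.5273, -0.3091, 0.0412]
tcp_rot: [[-0.997, -0.071, 0.001], [-0.071, 0.997, -0.001], [-0.001, -0.001, -1.0]]
force: [1.5, 1.8, 5.9]
opening: 0.131
grasp_force: 30.0
time_s: 8.9
position: [0.5259, -0.3082, 0.12]
tcp_rot: [[-0.997, -0.071, -0.003], [-0.071, 0.997, 0.002], [0.003, 0.003, -1.0]]
force: [0.5, -0.1, 0.6]
opening: 0.542
grasp_force: 0.0
```

```bash
python3 -m handwheel '[[0.016,0.038,0,0,0,-0.03],[0.032,0.076,0,0,0,-0.06],[0.048,0.114,0,0,0,-0.09],[0.064,0.152,0,0,0,-0.12],[0.08,0.19,0,0,0,-0.142],[0.096,0.228,0,0,0,-0.142],[0.112,0.266,0,0,0,-0.142],[0.128,0.304,0,0,0,-0.142]]' 0.3
```

```text
time_s: 9.57
position: [0.655, -0.0029, 0.1203]
tcp_rot: [[-0.977, 0.211, -0.001], [0.211, 0.977, -0.0], [0.001, -0.0, -1.0]]
force: [-0.1, -0.4, -0.4]
opening: 0.648
grasp_force: 0.0
```

```bash
python3 -m handwheel '[[0.016,0.038,0,0,0,0],[0.03,0.076,0,0,0,0],[0.03,0.076,0,0,0,0],[0.03,0.076,-0.02,0,0,0],[0.03,0.076,-0.05,0,0,0],[0.03,0.076,-0.07,0,0,0],[0.03,0.076,-0.082,0,0,0],[0.03,0.076,-0.082,0,0,0]]'
```

```text
time_s: 10.23
position: [0.6822, 0.071, 0.035]
tcp_rot: [[-0.977, 0.211, -0.007], [0.211, 0.977, 0.0], [0.007, -0.001, -1.0]]
force: [-1.8, -0.3, -0.2]
opening: 0.65
grasp_force: 0.0
```

```bash
python3 -m handwheel '[[0,0,-0.002,0,0,0],[0,0,-0.002,0,0,0],[0,0,-0.002,0,0,0],[0,0,-0.002,0,0,0],[0,0,-0.002,0,0,0],[0,0,-0.002,0,0,0],[0,0,-0.002,0,0,0],[0,0,-0.002,0,0,0]]' -1
```

```text
time_s: 10.9
position: [0.6857, 0.0712, 0.0379]
tcp_rot: [[-0.977, 0.211, 0.002], [0.211, 0.977, 0.0], [-0.002, 0.001, -1.0]]
force: [0.2, 0.2, 6.0]
opening: 0.364
grasp_force: 30.0
```

```bash
python3 -m handwheel '[[0,0,0.02,0,0,0],[0,0,0.05,0,0,0],[-0.013,-0.035,0.06,0,0,0.03],[-0.026,-0.07,0.06,0,0,0.06],[-0.04,-0.105,0.06,0,0,0.09],[-0.054,-0.14,0.06,0,0,0.12],[-0.067,-0.175,0.06,0,0,0.142],[-0.08,-0.21,0.06,0,0,0.142]]'
```

```text
time_s: 11.57
position: [0.6036, -0.1402, 0.0963]
tcp_rot: [[-0.997, -0.073, -0.001], [-0.073, 0.997, 0.0], [0.001, 0.0, -1.0]]
force: [0.5, -0.3, -0.6]
opening: 0.366
grasp_force: 30.0
```

```bash
python3 -m handwheel '[[-0.013,-0.035,0,0,0,0],[-0.026,-0.07,0,0,0,0],[-0.039,-0.102,0,0,0,0],[-0.039,-0.102,-0.01,0,0,0],[-0.039,-0.102,-0.03,0,0,0],[-0.039,-0.102,-0.045,0,0,0],[-0.039,-0.102,-0.052,0,0,0],[-0.039,-0.102,-0.053,0,0,0]]'
python3 -m handwheel '[[0,0,0,0,0,0],[0,0,0,0,0,0],[0,0,0,0,0,0],[0,0,0,0,0,0],[0,0,0,0,0,0],[0,0,0,0,0,0],[0,0,0,0,0,0],[0,0,0,0,0,0]]'
```

```text
time_s: 12.23
position: [0.565, -0.2402, 0.0421]
tcp_rot: [[-0.997, -0.071, -0.003], [-0.071, 0.997, 0.001], [0.002, 0.002, -1.0]]
force: [0.0, -0.6, 0.5]
opening: 0.364
grasp_force: 30.0
time_s: 12.9
position: [0.5659, -0.2409, 0.0436]
tcp_rot: [[-0.997, -0.071, 0.0], [-0.071, 0.997, -0.0], [-0.0, -0.0, -1.0]]
force: [-0.2, -0.3, -0.2]
opening: 0.36
grasp_force: 30.0
```

```bash
python3 -m handwheel '[[0,0,-0.001,0,0,0],[0,0,-0.002,0,0,0],[0,0,-0.002,0,0,0],[0,0,-0.002,0,0,0],[0,0,-0.002,0,0,0],[0,0,-0.002,0,0,0],[0,0,-0.002,0,0,0],[0,0,-0.002,0,0,0]]'
python3 -m handwheel '[[0,0,0,0,0,0],[0,0,0,0,0,0],[0,0,0,0,0,0],[0,0,0,0,0,0],[0,0,0,0,0,0],[0,0,0.02,0,0,0],[0,0,0.05,0,0,0],[0,0,0.08,0,0,0]]' 0.3
```

```text
time_s: 13.57
position: [0.5659, -0.2409, 0.0417]
tcp_rot: [[-0.997, -0.071, 0.0], [-0.071, 0.997, -0.0], [-0.0, -0.0, -1.0]]
force: [-1.2, -0.4, 4.3]
opening: 0.367
grasp_force: 30.0
time_s: 14.23
position: [0.5649, -0.2403, 0.1211]
tcp_rot: [[-0.997, -0.071, -0.003], [-0.071, 0.997, 0.002], [0.003, 0.002, -1.0]]
force: [-0.5, -1.4, -0.1]
opening: 0.647
grasp_force: 0.0
```

```bash
python3 -m handwheel '[[0.005,0.04,0,0,0,-0.018],[0.01,0.08,0,0,0,-0.018],[0.015,0.12,0,0,0,-0.018],[0.02,0.16,0,0,0,-0.018],[0.024,0.2,0,0,0,-0.018],[0.026,0.237,0,0,0,-0.018],[0.026,0.237,-0.02,0,0,-0.018],[0.026,0.237,-0.04,0,0,-0.018]]'
python3 -m handwheel '[[0,0,-0.02,0,0,0],[0,0,-0.04,0,0,0],[0,0,-0.045,0,0,0],[0,0,-0.045,0,0,0],[0,0,-0.045,0,0,0],[0,0,-0.045,0,0,0],[0,0,-0.045,0,0,0],[0,0,-0.045,0,0,0]]'
```

```text
time_s: 14.9
position: [0.5929, -0.001, 0.0823]
tcp_rot: [[-0.999, -0.04, 0.004], [-0.04, 0.999, -0.001], [-0.004, -0.001, -1.0]]
force: [0.4, -0.2, 0.4]
opening: 0.653
grasp_force: 0.0
time_s: 15.57
position: [0.5926, -0.0041, 0.0377]
tcp_rot: [[-0.999, -0.035, 0.002], [-0.035, 0.999, -0.0], [-0.002, -0.001, -1.0]]
force: [-0.6, 0.1, 0.5]
opening: 0.648
grasp_force: 0.0
```

```bash
python3 -m handwheel '[[0,0,-0.001,0,0,0],[0,0,-0.001,0,0,0],[0,0,-0.001,0,0,0],[0,0,-0.001,0,0,0],[0,0,-0.001,0,0,0],[0,0,-0.001,0,0,0],[0,0,-0.001,0,0,0],[0,0,-0.001,0,0,0]]' -1
```

```text
time_s: 16.23
position: [0.5918, -0.0038, 0.0355]
tcp_rot: [[-0.999, -0.035, -0.0], [-0.035, 0.999, 0.0], [0.0, 0.0, -1.0]]
force: [-0.3, 0.6, 0.7]
opening: 0.323
grasp_force: 30.0
```

```bash
python3 -m handwheel '[[0,0,0.02,0,0,0],[0,0,0.05,0,0,0],[-0.016,-0.035,0.06,0,0,0.018],[-0.032,-0.07,0.06,0,0,0.018],[-0.048,-0.105,0.06,0,0,0.018],[-0.064,-0.14,0.06,0,0,0.018],[-0.08,-0.175,0.06,0,0,0.018],[-0.096,-0.21,0.06,0,0,0.018]]'
python3 -m handwheel '[[-0.012,-0.025,0,0,0,0],[-0.016,-0.034,0,0,0,0],[-0.016,-0.034,-0.01,0,0,0],[-0.016,-0.034,-0.03,0,0,0],[-0.016,-0.034,-0.045,0,0,0],[-0.016,-0.034,-0.052,0,0,0],[-0.016,-0.034,-0.053,0,0,0],[-0.016,-0.034,-0.053,0,0,0]]'
```

```text
time_s: 16.9
position: [0.4948, -0.2152, 0.0955]
tcp_rot: [[-0.997, -0.072, 0.0], [-0.072, 0.997, -0.0], [-0.0, -0.0, -1.0]]
force: [-0.3, 0.2, -1.0]
opening: 0.313
grasp_force: 30.0
time_s: 17.57
position: [0.48, -0.2465, 0.0418]
tcp_rot: [[-0.997, -0.073, -0.001], [-0.073, 0.997, 0.001], [0.001, 0.001, -1.0]]
force: [-0.3, 0.1, -0.3]
opening: 0.32
grasp_force: 30.0
```

```bash
python3 -m handwheel '[[0,0,-0.001,0,0,0],[0,0,-0.002,0,0,0],[0,0,-0.002,0,0,0],[0,0,-0.002,0,0,0],[0,0,-0.002,0,0,0],[0,0,-0.002,0,0,0],[0,0,-0.002,0,0,0],[0,0,-0.002,0,0,0]]'
python3 -m handwheel '[[0,0,0,0,0,0],[0,0,0,0,0,0],[0,0,0,0,0,0],[0,0,0,0,0,0],[0,0,0,0,0,0],[0,0,0.02,0,0,0],[0,0,0.05,0,0,0],[0,0,0.08,0,0,0]]' 0.3
```

```text
time_s: 18.23
position: [0.4798, -0.248, 0.0406]
tcp_rot: [[-0.997, -0.071, 0.0], [-0.071, 0.997, -0.0], [-0.0, -0.0, -1.0]]
force: [-0.1, -1.1, -0.6]
opening: 0.321
grasp_force: 30.0
time_s: 18.9
position: [0.479, -0.2473, 0.1205]
tcp_rot: [[-0.997, -0.071, -0.003], [-0.071, 0.997, 0.002], [0.002, 0.002, -1.0]]
force: [0.5, -0.6, 0.6]
opening: 0.643
grasp_force: 0.0
```

```bash
python3 -m handwheel '[[0.025,0.028,0,0,0,0],[0.05,0.056,0,0,0,0],[0.075,0.084,0,0,0,0],[0.1,0.112,0,0,0,0],[0.117,0.135,0,0,0,0],[0.117,0.135,0,0,0,0],[0.117,0.135,-0.02,0,0,0],[0.117,0.135,-0.04,0,0,0]]'
python3 -m handwheel '[[0,0,-0.02,0,0,0],[0,0,-0.04,0,0,0],[0,0,-0.045,0,0,0],[0,0,-0.045,0,0,0],[0,0,-0.045,0,0,0],[0,0,-0.045,0,0,0],[0,0,-0.045,0,0,0],[0,0,-0.045,0,0,0]]'
```

```text
time_s: 19.57
position: [0.598, -0.1127, 0.0812]
tcp_rot: [[-0.997, -0.073, 0.003], [-0.073, 0.997, -0.002], [-0.003, -0.002, -1.0]]
force: [-0.3, 0.1, -0.6]
opening: 0.646
grasp_force: 0.0
time_s: 20.23
position: [0.5975, -0.1132, 0.0367]
tcp_rot: [[-0.997, -0.071, 0.002], [-0.071, 0.997, -0.001], [-0.002, -0.001, -1.0]]
force: [-1.2, 0.3, 0.0]
opening: 0.65
grasp_force: 0.0
```

```bash
python3 -m handwheel '[[0,0,0,0,0,0],[0,0,0,0,0,0],[0,0,0,0,0,0],[0,0,0,0,0,0],[0,0,0,0,0,0],[0,0,0,0,0,0],[0,0,0,0,0,0],[0,0,0,0,0,0]]' -1
```

```text
time_s: 20.9
position: [0.5968, -0.1128, 0.0356]
tcp_rot: [[-0.997, -0.071, 0.0], [-0.071, 0.997, 0.0], [-0.0, 0.0, -1.0]]
force: [-0.7, -0.1, 0.6]
opening: 0.383
grasp_force: 30.0
```

```bash
python3 -m handwheel '[[0,0,0.02,0,0,0],[0,0,0.05,0,0,0],[0,0.04,0.06,0,0,0],[-0.001,0.08,0.06,0,0,0],[-0.002,0.12,0.06,0,0,0],[-0.003,0.16,0.06,0,0,0],[-0.004,0.2,0.06,0,0,0],[-0.005,0.24,0.06,0,0,0]]'
python3 -m handwheel '[[-0.001,0.04,0,0,0,0],[-0.001,0.08,0,0,0,0],[-0.001,0.12,0,0,0,0],[-0.001,0.15,0,0,0,0],[-0.001,0.17,0,0,0,0],[-0.001,0.17,-0.01,0,0,0],[-0.001,0.17,-0.025,0,0,0],[-0.001,0.17,-0.04,0,0,0]]'
```

```text
time_s: 21.57
position: [0.5914, 0.1288, 0.0954]
tcp_rot: [[-0.997, -0.071, -0.0], [-0.071, 0.997, -0.0], [0.0, -0.0, -1.0]]
force: [1.0, -0.2, -0.6]
opening: 0.384
grasp_force: 30.0
time_s: 22.23
position: [0.5907, 0.2972, 0.0548]
tcp_rot: [[-0.997, -0.072, 0.0], [-0.072, 0.997, -0.0], [-0.0, -0.0, -1.0]]
force: [-0.4, -0.0, -1.4]
opening: 0.386
grasp_force: 30.0
```

```bash
python3 -m handwheel '[[0,0,-0.005,0,0,0],[0,0,-0.01,0,0,0],[0,0,-0.013,0,0,0],[0,0,-0.015,0,0,0],[0,0,-0.015,0,0,0],[0,0,-0.015,0,0,0],[0,0,-0.015,0,0,0],[0,0,-0.015,0,0,0]]'
python3 -m handwheel '[[0,0,0,0,0,0],[0,0,0,0,0,0],[0,0,0,0,0,0],[0,0,0,0,0,0],[0,0,0,0,0,0],[0,0,0.02,0,0,0],[0,0,0.05,0,0,0],[0,0,0.08,0,0,0]]' 0.3
```

```text
time_s: 22.9
position: [0.5912, 0.2972, 0.0411]
tcp_rot: [[-0.997, -0.071, 0.001], [-0.071, 0.997, 0.0], [-0.001, 0.0, -1.0]]
force: [0.0, -0.7, -0.8]
opening: 0.382
grasp_force: 30.0
time_s: 23.57
position: [0.5898, 0.2968, 0.1201]
tcp_rot: [[-0.997, -0.071, -0.003], [-0.071, 0.997, -0.001], [0.003, -0.001, -1.0]]
force: [1.3, 0.1, 0.5]
opening: 0.648
grasp_force: 0.0
```

```bash
python3 -m handwheel '[[-0.017,-0.037,0,0,0,0],[-0.034,-0.074,0,0,0,0],[-0.051,-0.111,0,0,0,0],[-0.068,-0.148,0,0,0,0],[-0.085,-0.185,0,0,0,0],[-0.102,-0.222,0,0,0,0],[-0.114,-0.248,0,0,0,0],[-0.114,-0.248,0,0,0,0]]' 0.1
python3 -m handwheel '[[0,0,-0.02,0,0,0],[0,0,-0.04,0,0,0],[0,0,-0.06,0,0,0],[0,0,-0.08,0,0,0],[0,0,-0.084,0,0,0],[0,0,-0.084,0,0,0],[0,0,-0.084,0,0,0],[0,0,-0.084,0,0,0]]'
```

```text
time_s: 24.23
position: [0.4739, 0.0457, 0.1205]
tcp_rot: [[-0.998, -0.066, -0.004], [-0.066, 0.998, -0.001], [0.004, -0.0, -1.0]]
force: [-0.0, 0.1, -0.2]
opening: 0.555
grasp_force: 0.0
time_s: 24.9
position: [0.4776, 0.0493, 0.0374]
tcp_rot: [[-0.997, -0.072, 0.002], [-0.072, 0.997, -0.0], [-0.002, -0.0, -1.0]]
force: [-0.4, 0.0, -0.2]
opening: 0.548
grasp_force: 0.0
```

```bash
python3 -m handwheel '[[0,0,-0.001,0,0,0],[0,0,-0.001,0,0,0],[0,0,-0.001,0,0,0],[0,0,-0.001,0,0,0],[0,0,-0.001,0,0,0],[0,0,-0.001,0,0,0],[0,0,-0.001,0,0,0],[0,0,-0.001,0,0,0]]' -1
```

```text
time_s: 25.57
position: [0.477, 0.0492, 0.0358]
tcp_rot: [[-0.997, -0.071, 0.0], [-0.071, 0.997, -0.0], [-0.0, -0.0, -1.0]]
force: [-0.8, -0.0, 4.3]
opening: 0.265
grasp_force: 30.0
```

```bash
python3 -m handwheel '[[0,0,0.02,0,0,0],[0,0,0.05,0,0,0],[0.005,0.04,0.06,0,0,0],[0.01,0.08,0.06,0,0,0],[0.014,0.12,0.06,0,0,0],[0.018,0.16,0.06,0,0,0],[0.022,0.2,0.06,0,0,0],[0.026,0.24,0.06,0,0,0]]'
python3 -m handwheel '[[0.003,0.02,0,0,0,0],[0.003,0.026,0,0,0,0],[0.003,0.026,-0.01,0,0,0],[0.003,0.026,-0.03,0,0,0],[0.003,0.026,-0.045,0,0,0],[0.003,0.026,-0.052,0,0,0],[0.003,0.026,-0.053,0,0,0],[0.003,0.026,-0.053,0,0,0]]'
```

```text
time_s: 26.23
position: [0.5022, 0.2908, 0.095]
tcp_rot: [[-0.997, -0.071, -0.001], [-0.071, 0.997, -0.001], [0.001, -0.001, -1.0]]
force: [0.4, -0.2, -0.4]
opening: 0.264
grasp_force: 30.0
time_s: 26.9
position: [0.5054, 0.3137, 0.0417]
tcp_rot: [[-0.998, -0.07, -0.002], [-0.07, 0.998, -0.001], [0.002, -0.001, -1.0]]
force: [0.1, -0.1, -0.8]
opening: 0.264
grasp_force: 30.0
```

```bash
python3 -m handwheel '[[0,0,-0.001,0,0,0],[0,0,-0.002,0,0,0],[0,0,-0.002,0,0,0],[0,0,-0.002,0,0,0],[0,0,-0.002,0,0,0],[0,0,-0.002,0,0,0],[0,0,-0.002,0,0,0],[0,0,-0.002,0,0,0]]'
python3 -m handwheel '[[0,0,0,0,0,0],[0,0,0,0,0,0],[0,0,0,0,0,0],[0,0,0,0,0,0],[0,0,0,0,0,0],[0,0,0.02,0,0,0],[0,0,0.05,0,0,0],[0,0,0.08,0,0,0]]' 0.3
python3 -m handwheel '[[-0.03,0.02,0.03,0,0,0],[-0.06,0.04,0.05,0,0,0],[-0.09,0.07,0.08,0,0,0],[-0.12,0.1,0.1,0,0,0],[-0.15,0.13,0.12,0,0,0],[-0.18,0.15,0.12,0,0,0],[-0.21,0.17,0.12,0,0,0],[-0.24,0.19,0.12,0,0,0]]'
python3 - <<'E'
from meas import *
snap("2")
run("2",dict(cream=(.566,-.241,.017),wiper=(.5276,-.310,.016),block=(.480,-.247,.018),round=(.591,.2975,.018),barrel=(.507,.315,.024),grey=(.579,.121,.017)),False)
E
```

```text
time_s: 27.57
position: [0.5058, 0.3152, 0.0406]
tcp_rot: [[-0.997, -0.071, 0.0], [-0.071, 0.997, 0.0], [-0.0, 0.0, -1.0]]
force: [0.5, -0.1, -0.6]
opening: 0.266
grasp_force: 30.0
time_s: 28.23
position: [0.5049, 0.3147, 0.1204]
tcp_rot: [[-0.997, -0.071, -0.003], [-0.071, 0.997, -0.001], [0.003, -0.001, -1.0]]
force: [0.8, 0.3, 0.6]
opening: 0.641
grasp_force: 0.0
time_s: 28.9
position: [0.2699, 0.503, 0.2418]
tcp_rot: [[-0.997, -0.071, 0.002], [-0.071, 0.997, 0.002], [-0.002, 0.002, -1.0]]
force: [0.1, 0.3, 0.6]
opening: 0.646
grasp_force: 0.0
top cream 402 [ 564.6 -241.2] [48.4 33.1] 3.7 top 0.0301
top wiper 339 [ 535.6 -308.8] [79.9 65. ] 41.1 top 0.0276
top block 327 [ 479.8 -248.4] [39.8 29.1] 3.2 top 0.0337
top round 250 [590.4 295.3] [32.9 31.9] -59.1 top 0.0334
top barrel 138 [505.1 313.8] [23.3 21.4] 83.9 top 0.0373
top grey 378 [579.7 120.5] [48.2 32.5] -12.7 top 0.0258
scene cream 478 [ 566.8 -260.3] [69.5 49.7] -85.3 top 0.0295
scene wiper 397 [ 524.4 -302.1] [75.2 62.5] 25.4 top 0.0274
scene block 356 [ 479.6 -248.7] [43.9 29. ] 6.3 top 0.0332
scene round 168 [590.5 295.3] [34.8 31.5] -30.8 top 0.0335
scene barrel 75 [506.  314.4] [26.1 21.9] -52.0 top 0.0372
scene grey 264 [578.9 121. ] [52.4 34.3] -10.5 top 0.0256
```

View pics/top2.png

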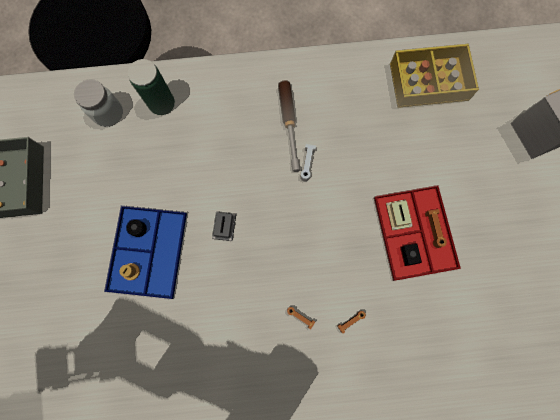

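View pics/scene2.png

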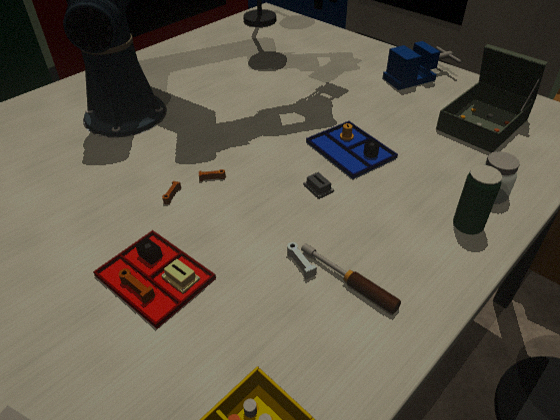

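Both views show all five parts upright in their compartments, and their tops read 4 mm higher than on the counter, so they sit on the floor. In the top view the red tray has the wiper at (437,228), cream bezel (400,214) and block (411,254). The blue tray has the round bumper at (136,228) and barrel at (129,270). The grey bezel, steel wiper and nut driver haven't moved.

```bash
python3 -c "
from rig import bot
print(bot.hand_in())"
```

```text
the job is handed in; nothing more can be done
None
```

I made up both kits and handed the job in at about 29 s of the 106 s; the last pictures show all five parts flat in their compartments and the unwanted parts unmoved.

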